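# Tare the dosing cup on the bench scale

### The job

Stand the empty white dosing cup upright on the pan of the bench scale and let go, then re-zero the scale: turn its stiff dial by the black knob until the dial's red zero mark meets the yellow pointer that the cup has moved. The scale is light and stands loose, so bear down on the knob with about 15 N all the while you turn, never much over 20 N, so that the scale does not swivel or shift on its mat; leave the cup standing on the pan.

Things in the scene. Friction and masses are not known exactly. Their poses are not given: they have to be found in the camera images.
- scale: Portable mechanical bench scale, light grey with a teal ring round its dial, 220 mm long (x, dial end to pan end) by 114 mm wide, 0.4 kg, loose on the mat. Origin under the middle of its underside; z up. Its four plastic feet are slippery: turn the dial without pressing and the whole scale swivels. Rubber bushes let the shell sink about 1 mm per 25 N of press (3 mm at most).
- scale_heel (a point): Point on the scale's chassis at the pan end, 100 mm along the scale's x from its origin, 12 mm up; shows whether the scale swivels.
- dial_axis (a point): Point on the dial's vertical axis at the card's top face (52 mm above the bench), 56 mm from the scale's origin towards -x. On it stands the black knob: a flat-sided bar 42 mm long, 14 mm wide, 30 mm high on a 35 mm round skirt. It has 0 to 6 mm of up-and-down slack: its top is 34 mm above the card when seated, 40 mm at most; about 1 N takes up the slack.
- dial (a joint): Angle of the dial card with its knob, rad, growing clockwise seen from above; at 0 the zero mark points to the scale's -x. The knob's bar always lies along the line from the axis to the zero mark. Friction 0.50 N m; stays where it is left; stops at -0.6 and 2.6.
- zero_mark (a point): The outer end of the broad red zero mark on the rim of the cream dial card (81 mm across, black divisions of 9 degrees = 20 g), 42 mm from the dial axis.
- pointer_tip (a point): The inner end of the small yellow pointer that runs in the dark ring round the card, 42 mm from the dial axis. It points to the scale's -x when the pan is empty and swings clockwise (seen from above) as the pan is loaded, 9 degrees for 20 g; the cup moves it by 0.7 to 1.3 rad.
- index (a joint): Angle of the pointer, rad, clockwise seen from above, 0 with the pan empty; dial and pointer meet when dial equals index.
- pan_centre (a point): Centre of the flat face of the round steel pan, 84 mm across with a low rounded rim, about 63 mm above the bench, 58 mm from the scale's origin towards +x. The pan rides on a spring: it sinks about 1 mm for each 20 g, at most 13 mm.
- cup_mid (a point): Centre, half-way up, of the white plastic dosing cup: round, open at the top, 47 mm across at the foot and 56 mm across at the rim, 46 mm high, about 0.12 kg. Its z axis points up.
- mat: Thin smooth dark green bench mat, 310 by 300 mm, 2 mm thick, fixed, under the scale. Origin under its centre.
Mind the look-alikes: they are no part of the job. Of the things shaped like the part that bears cup_mid, the white one is meant.

How it is judged:
By the outcome, as a careful person would: the job done as asked, in the order asked, and still so for the second after the job is handed in, with the robot touching nothing.
It also fails if it takes over 64 s, if anything falls off the work surface, if the arm or the gripper's body presses on something with over 40 N, if the wrist force passes 120 N, or if a joint passes its speed limit or range.

### The arm

A 7-joint arm with a two-finger parallel gripper is mounted at the origin on the work surface; the furniture and walls round the work are solid. World frame = base frame: x ahead of the robot, y to its left, z up, the work surface at z = 0. Lengths are in m, angles in rad, forces in N, time in s.
With the tool pointing down it reaches from about 0.4 to 0.85 m from the base axis. Payload 4.5 kg.
Tool frame: the origin (TCP) lies between the finger pads; the fingertips stand 8 mm ahead of it and the grasp point (between the pads) lies 11 mm behind it; z points along the fingers, y is the direction in which the jaws open and shut (so a half turn about z gives the same grasp; the last joint's range is limited). The gripper opens to 88 mm and grips with 3 to 60 N. Pads are 18 mm wide; open, the fingers measure 123 mm over their backs; the gripper's body (75 mm by 187 mm) begins 45 mm behind the grasp point.
Start: joints at [1.153, 0.689, -0.195, 1.565, 0.157, 0.902, -0.215], TCP at [0.273, -0.562, 0.247] pointing down, gripper open.
Joint ranges: [-3.01, 3.01], [-0.46, 2.08], [-1.47, 1.51], [0.13, 2.56], [-1, 4.14], [0.04, 2.09], [-2.66, 2.66]. Speed limits (rad/s): [2.57, 2.57, 3.14, 3.14, 3.14, 3.14, 3.14].

### API

Orientations are given as a unit quaternion [x, y, z, w].
In Python, from plant import r gives the robot as it stands.
- The arm moves only by the tool carry_out, never from a script. Its argument "commands" is a list that holds one entry, the list of rows, each a list of 7 numbers: the turn, a rotation vector about the tool's x, y, z in rad, then the shift along the tool's x, y, z in cm, then the finger opening in cm, from 0 to 8.81. A call has 1 to 10 rows; each row is the pose to reach, as a shift and turn from the pose commanded when the call began, along the tool's axes at that moment; what a row does not reach only later rows make up. A row lasts 1/12 s, in which the tool goes at most 41.7 mm and 7.16 degrees, less where a joint would pass 70% of its speed; a pose out of reach is approached as far as the arm can. A call with a gripper value outside its range is refused whole. The fingers move at their own pace and stop on an object; "force" is the grip in N (left out, the last holds). Time passes only in rows, so rows that repeat a pose let the fingers close. It gives the time, the measured TCP pose, the force and the opening at its end, in the units of the state.
- r.get_state(): the state, without advancing time (a new reading comes with each control period).
- r.snapshot(name): name is "scene" or "top" or "wrist"; returns a dict with "pixels" (400x640x3 uint8, red, green, blue), "mtx" (3x3 intrinsics, pixels), "k1" (the pictures are not rectified: a ray, as slopes to the right and down, at radius r is drawn at 1 + k1 r^2 times it, then the intrinsics apply), "xyz" and "rotation" of the camera in the world. Camera axes: x right, y down, z forward; pixel columns grow to the right and rows downward; lengths in m; the calibration is good to about 2 mm. A picture is of the moment at which its call begins. There is no depth.
- r.finish_job(): hands the job in, once; it reports no verdict.
The state is a dict: "clock": time; "q": joint angles; "qd": joint speeds; "joint_torque": joint torques, N m; "tool_pos": TCP position; "eef_rot": TCP orientation; "contact_force": force on the tool from outside, world axes, zero at the start; "moment": the same for the moment, N m; "opening": opening from 0.0 (shut) to 1.0 (fully open).
Only numpy, scipy, OpenCV 4.12 (cv2) and the standard library are available. Lean on these libraries where they do the work, as an engineer would, in place of code of your own. Each camera call takes 0.05 s, during which the arm holds its last target.

## Working session

There is one attempt and no reset: what is moved stays moved. The work goes in short steps, Python scripts to look and compute and a tool call to move; the robot and the scene stay as the last step left them, time stands still between calls to the robot, and variables do not carry over. Pictures are saved under pics/ and viewed, and the job is handed in when it is done.

Besides the shell and the picture viewer there is one more tool, called after "Request:" as name(argument=value, ...), one argument or row to a line, values as JSON. carry_out: Moves the arm, as the interface text tells. Its arguments: {"type":"object","properties":{"commands":{"type":"array"},"force":{"type":"number"}},"required":["commands"]}

```bash
ls; mkdir -p pics; python3 - <<'E'
from plant import r
import cv2
s=r.get_state(); print(s)
for n in ("scene","top","wrist"):
    d=r.snapshot(n); cv2.imwrite(f"pics/{n}0.png",d["pixels"][:,:,::-1]); print(n,d["mtx"],d["k1"],d["xyz"],d["rotation"])
E
```

```text
pics
{'clock': 0.0, 'q': array([ 1.1528082 ,  0.68999584, -0.19449928,  1.56634124,  0.15730312,
        0.90250544, -0.21511358]), 'qd': array([ 6.91757672e-04, -2.04243263e-04,  1.42838721e-03, -1.71907359e-05,
       -5.52836693e-04, -7.60768879e-04,  9.44704347e-04]), 'joint_torque': array([ 5.68840751e-04, -5.27545631e+01, -1.26650602e+00, -1.53423446e+01,
       -5.25328028e-02,  6.56342876e-03,  1.58996613e-04]), 'tool_pos': array([ 0.2725358 , -0.56175871,  0.245903  ]), 'eef_rot': array([ 9.74586986e-01,  2.24007462e-01, -2.78850814e-04, -8.86517034e-04]), 'contact_force': array([-0.27549664, -0.4166466 , -0.64956696]), 'moment': array([-0.0025062 , -0.00355031,  0.03900094]), 'opening': 0.9984250258630764}
scene [[385.50237786   0.         314.83062193]
 [  0.         385.50237786 199.79178401]
 [  0.           0.           1.        ]] -0.031686123166740625 [0.01733257 0.3154613  0.51127715] [-0.36074469  0.79602295 -0.44308617  0.19971323]
top [[383.83952461   0.         325.3236143 ]
 [  0.         383.83952461 199.20111232]
 [  0.           0.           1.        ]] -0.0894600532698277 [ 0.38844795 -0.14934054  0.89552761] [ 0.71180873 -0.69625231  0.05789284 -0.07217675]
wrist [[282.04710968   0.         319.1056404 ]
 [  0.         282.04710968 201.76833863]
 [  0.           0.           1.        ]] -0.02204919014628572 [ 0.33945566 -0.52972199  0.38410896] [ 0.83890567 -0.52502717 -0.07699482  0.12106009]
```

View pics/scene0.png

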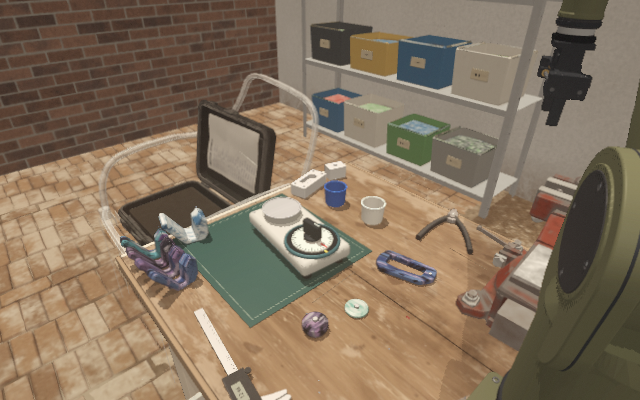

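View pics/top0.png

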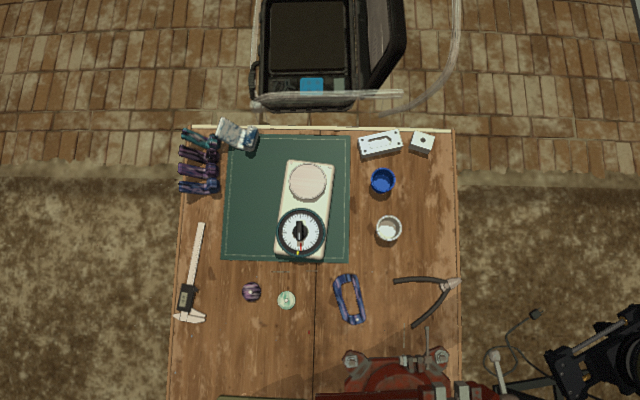

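View pics/wrist0.png

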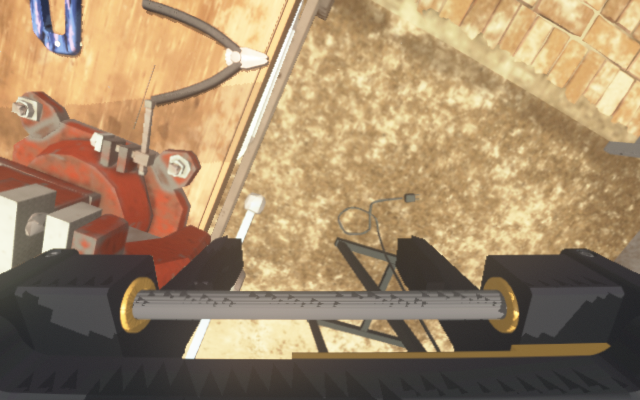

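The top view shows the white cup at about (389,229), a blue look-alike at (383,181), the pan at (307,182) and the dial at (301,231).

```bash
cat > h.py <<'E'
import numpy as np, cv2
from scipy.spatial.transform import Rotation as R
def Rm(d):
    q=np.asarray(d["rotation"]); return R.from_quat(q).as_matrix() if q.size==4 else q
def rays(d,px):
    px=np.atleast_2d(np.asarray(px,float)); K=d["mtx"]
    x=(px[:,0]-K[0,2])/K[0,0]; y=(px[:,1]-K[1,2])/K[1,1]
    u=cv2.undistortPoints(px.reshape(-1,1,2),K,np.array([d["k1"],0,0,0,0.])).reshape(-1,2)
    v=np.c_[u,np.ones(len(u))]@Rm(d).T
    return v
def plane(d,px,z):
    v=rays(d,px); o=np.asarray(d["xyz"]); return o+v*((z-o[2])/v[:,2])[:,None]
def proj(d,P):
    P=np.atleast_2d(P).astype(float); c=(P-d["xyz"])@Rm(d); u=c[:,:2]/c[:,2:]
    r2=(u**2).sum(1,keepdims=True); u=u*(1+d["k1"]*r2); return u*[d["mtx"][0,0],d["mtx"][1,1]]+d["mtx"][:2,2]
def save(d,name,box=None,s=1):
    im=d["pixels"][:,:,::-1]
    if box: im=im[box[1]:box[3],box[0]:box[2]]
    cv2.imwrite(f"pics/{name}.png",cv2.resize(im,None,fx=s,fy=s,interpolation=cv2.INTER_CUBIC))
E
python3 - <<'E'
from plant import r
from h import *
import pickle
d=r.snapshot("top"); e=r.snapshot("scene"); pickle.dump((d,e),open("s0.pkl","wb"))
print(np.round(Rm(d),3))
save(d,"top1",(260,150,420,270),5); save(e,"scene1",(230,170,400,290),4.7)
E
```

```text
[[ 0.024 -0.983  0.183]
 [-1.    -0.02   0.022]
 [-0.018 -0.183 -0.983]]
```

View pics/top1.png

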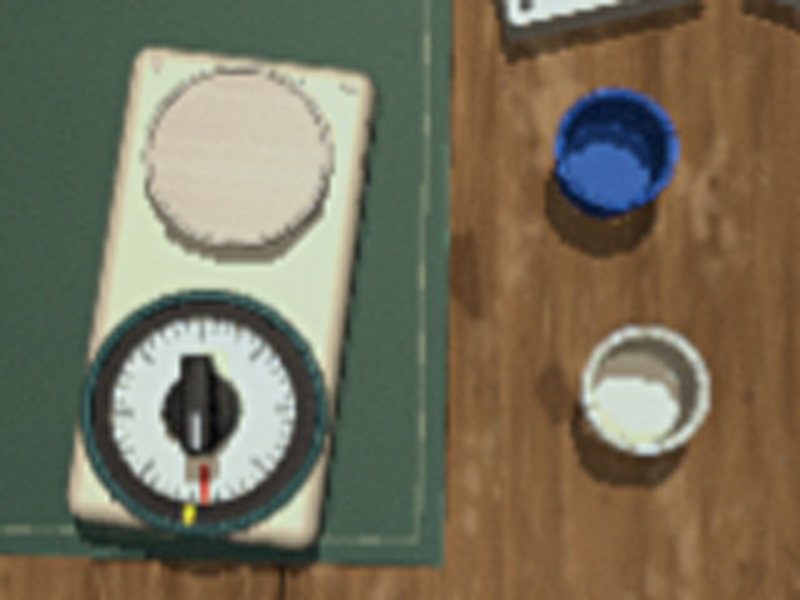

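View pics/scene1.png

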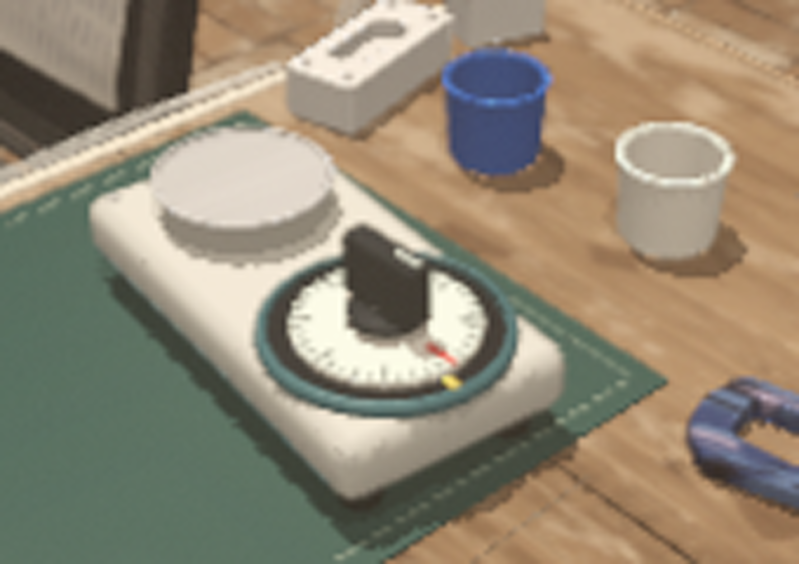

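```bash
cat > m0.py <<'E'
import pickle
from h import *
d,e=pickle.load(open("s0.pkl","rb"))
# hand-picked rim edge points from zoomed views (zoom px -> px)
def T(p): return np.array(p,float)/5+[260,150]-0.4
def S(p): return np.array(p,float)/4.7+[230,170]-0.4
def circ(P):
    A=np.c_[2*P[:,:2],np.ones(len(P))]; c=np.linalg.lstsq(A,(P[:,:2]**2).sum(1),rcond=None)[0]
    return c[:2],np.sqrt(c[2]+c[0]**2+c[1]**2)
hsv=cv2.cvtColor(d["pixels"],cv2.COLOR_RGB2HSV); 
def big(mask,box):
    m=np.zeros_like(mask);m[box[1]:box[3],box[0]:box[2]]=mask[box[1]:box[3],box[0]:box[2]]
    cs,_=cv2.findContours(m,cv2.RETR_EXTERNAL,cv2.CHAIN_APPROX_NONE); return max(cs,key=cv2.contourArea).reshape(-1,2)
print("cup top rim",circ(plane(d,T([(584,395),(645,326),(709,390),(645,456),(600,350),(690,350),(690,437),(600,437)]),.046)))
print("cup scene rim",circ(plane(e,S([(616,155),(675,123),(734,156),(675,187),(630,135),(718,135)]),.046)))
print("cup scene foot mid", plane(e,S([(668,240)]),0.0))
print("pan top",circ(plane(d,T([(145,160),(240,68),(332,160),(235,248),(175,92),(302,95),(172,225),(300,222)]),.063)))
print("pan scene",circ(plane(e,S([(151,185),(240,127),(335,178),(250,228),(180,145),(305,142)]),.063)))
print("dial teal top",circ(plane(d,T([(83,410),(206,291),(327,415),(200,535),(120,325),(295,330)]),.052)))
print("dial teal scene",circ(plane(e,S([(255,325),(385,252),(516,320),(390,414),(300,270),(480,275),(470,395),(300,390)]),.052)))
print("card top",circ(plane(d,T([(111,410),(205,318),(297,410),(135,345),(275,345),(270,478),(140,480)]),.052)))
for n,lo,hi in (("red",(0,120,120),(8,255,255)),("yel",(22,120,120),(35,255,255))):
  for nm,c,box in (("top",d,(275,230,330,265)),("scene",e,(310,235,340,260))):
    hs=cv2.cvtColor(c["pixels"],cv2.COLOR_RGB2HSV); m=cv2.inRange(hs,lo,hi); ys,xs=np.nonzero(m[box[1]:box[3],box[0]:box[2]])
    print(n,nm,len(xs),plane(c,[xs.mean()+box[0],ys.mean()+box[1]],.052) if len(xs) else "")
E
python3 m0.py
```

```text
cup top rim (array([ 0.48448232, -0.27259054]), np.float64(0.02817170385545732))
cup scene rim (array([ 0.48362106, -0.27207224]), np.float64(0.028567572533962044))
cup scene foot mid [[ 0.47980579 -0.26727562  0.        ]]
pan top (array([ 0.5835793 , -0.08877716]), np.float64(0.04133691932418768))
pan scene (array([ 0.58419497, -0.08775426]), np.float64(0.04169821004771787))
dial teal top (array([ 0.47091022, -0.07729665]), np.float64(0.05401927468044176))
dial teal scene (array([ 0.46737821, -0.07325047]), np.float64(0.05411746019129196))
card top (array([ 0.4717995 , -0.07712417]), np.float64(0.0416472721492664))
red top 10 [[ 0.43931417 -0.07776641  0.052     ]]
red scene 4 [[ 0.43923665 -0.07813136  0.052     ]]
yel top 8 [[ 0.42565519 -0.07231384  0.052     ]]
yel scene 6 [[ 0.42433307 -0.06957469  0.052     ]]
```

```bash
cat >> h.py <<'E'
def rel(s,pos,yaw):
    """shift (cm, tool axes) and rotvec to reach pos with tool down, tool-x at world yaw"""
    R0=R.from_quat(s["eef_rot"]); c,sn=np.cos(yaw),np.sin(yaw)
    Rt=R.from_matrix(np.array([[c,sn,0],[sn,-c,0],[0,0,-1.]]))
    return np.round((R0.inv()*Rt).as_rotvec(),3), np.round(R0.inv().apply(np.asarray(pos)-s["tool_pos"])*100,2)
def st(s):
    x=R.from_quat(s["eef_rot"]).as_matrix(); print("t",round(s["clock"],2),"pos",np.round(s["tool_pos"],4),"yaw",round(float(np.arctan2(x[1,0],x[0,0])),3),"zt",np.round(x[:,2],3),"q",np.round(s["q"],2),"F",np.round(s["contact_force"],2),"M",np.round(s["moment"],3),"op",round(s["opening"]*8.81,2))
E
python3 - <<'E'
from plant import r
from h import *
s=r.get_state(); st(s); print(rel(s,[.484,-.2725,.20],3.03),rel(s,[.484,-.2725,.20],.452))
E
```

```text
t 0.25 pos [ 0.2728 -0.5621  0.2464] yaw 0.452 zt [-0.     0.001 -1.   ] q [ 1.15  0.69 -0.19  1.57  0.16  0.9  -0.22] F [ 0.68  0.16 -0.37] M [-0.057  0.033  0.038] op 8.84
(array([-0.000e+00, -1.000e-03, -2.578e+00]), array([ 31.65, -16.82,   4.65])) (array([-0.001,  0.   , -0.   ]), array([ 31.65, -16.82,   4.65]))
```

Request:
carry_out(
  commands=[
    [[0,0,-1.25,31.65,-16.8,1.5,8.8],[0,0,-1.25,31.65,-16.8,1.5,8.8],[0,0,-1.25,31.65,-16.8,1.5,8.8],[0,0,-1.25,31.65,-16.8,1.5,8.8],[0,0,-1.25,31.65,-16.8,1.5,8.8],[0,0,-1.25,31.65,-16.8,1.5,8.8],[0,0,-1.25,31.65,-16.8,1.5,8.8],[0,0,-1.25,31.65,-16.8,1.5,8.8],[0,0,-1.25,31.65,-16.8,1.5,8.8],[0,0,-1.25,31.65,-16.8,1.5,8.8]],
  ],
  force=15,
)

```text
clock: 1.08
tool_pos: [0.4891, -0.2655, 0.2323]
eef_rot: [0.653, 0.757, 0.003, 0.0]
contact_force: [0.1, -1.1, -0.3]
opening: 0.998
```

```bash
python3 - <<'E'
from plant import r
from h import *
s=r.get_state(); st(s); print(rel(s,[.484,-.2725,.20],3.03))
E
```

```text
t 1.08 pos [ 0.4891 -0.2655  0.2323] yaw 1.719 zt [ 0.005  0.004 -1.   ] q [ 0.73  0.65 -0.52  1.78  0.42  0.82  0.15] F [ 0.11 -1.1  -0.32] M [-0.018 -0.045  0.033] op 8.79
(array([ 0.007,  0.   , -1.311]), array([-0.63, -0.62,  3.23]))
```

Request:
carry_out(
  commands=[
    [[0,0,-1.3,0,0,3.0,8.8],[0,0,-1.3,0,0,3.0,8.8],[0,0,-1.3,0,0,3.0,8.8],[0,0,-1.3,0,0,3.0,8.8],[0,0,-1.3,0,0,3.0,8.8],[0,0,-1.3,0,0,3.0,8.8],[0,0,-1.3,0,0,3.0,8.8],[0,0,-1.3,0,0,3.0,8.8],[0,0,-1.3,0,0,3.0,8.8],[0,0,-1.3,0,0,3.0,8.8]],
  ],
)

```text
clock: 1.92
tool_pos: [0.4842, -0.2733, 0.2016]
eef_rot: [0.092, 0.996, -0.0, -0.0]
contact_force: [0.4, 0.2, -0.1]
opening: 0.996
```

Request:
carry_out(
  commands=[
    [[0,0,-0.07,0,0,0,8.8],[0,0,-0.07,0,0,0,8.8],[0,0,-0.07,0,0,0,8.8]],
  ],
)

```text
clock: 2.17
tool_pos: [0.4842, -0.2731, 0.2016]
eef_rot: [0.061, 0.998, 0.0, -0.0]
contact_force: [-0.9, -0.5, -0.6]
opening: 1.002
```

```bash
python3 - <<'E'
from plant import r
from h import *
s=r.get_state(); st(s); print(rel(s,[.484,-.2725,.017],3.03))
d=r.snapshot("wrist"); save(d,"w1"); print(proj(d,[[.484,-.2725,.046],[.484,-.2725,0]]))
E
```

```text
t 2.17 pos [ 0.4842 -0.2731  0.2016] yaw 3.019 zt [-0.  0. -1.] q [ 0.91  0.78 -0.85  1.8   0.74  0.91  1.17] F [-0.86 -0.47 -0.62] M [ 0.037 -0.149 -0.054] op 8.83
(array([ 0.   , -0.   , -0.011]), array([ 0.02,  0.06, 18.46]))
[[319.11861986 188.57704396]
 [319.09051859 179.62314652]]
```

View pics/w1.png

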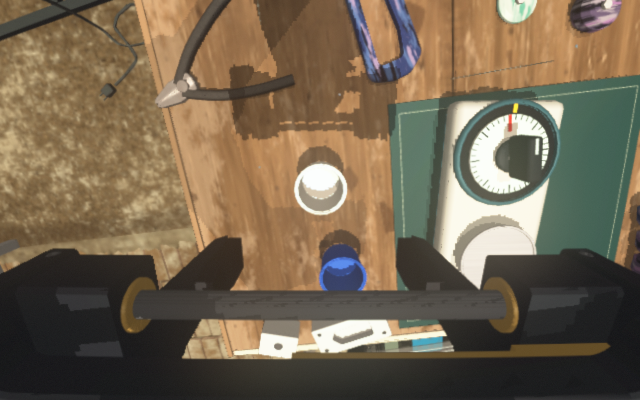

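The wrist view shows the white cup at (320,188), where the projection put it, so I'll descend and grip.

Request:
carry_out(
  commands=[
    [[0,0,0,0,0.05,4,8.8],[0,0,0,0,0.05,8,8.8],[0,0,0,0,0.05,12,8.8],[0,0,0,0,0.05,15,8.8],[0,0,0,0,0.05,17,8.8],[0,0,0,0,0.05,18.4,8.8],[0,0,0,0,0.05,18.4,8.8],[0,0,0,0,0.05,18.4,5],[0,0,0,0,0.05,18.4,4],[0,0,0,0,0.05,18.4,4]],
  ],
)

```text
clock: 3.05
tool_pos: [0.4853, -0.2728, 0.0191]
eef_rot: [0.06, 0.998, -0.0, 0.001]
contact_force: [-0.5, 0.3, -0.5]
opening: 0.798
```

Request:
carry_out(
  commands=[
    [[0,0,0,0,0,0,4],[0,0,0,0,0,0,4],[0,0,0,0,0,0,4],[0,0,0,0,0,0,4],[0,0,0,0,0,0,4],[0,0,0,0,0,0,4]],
  ],
)

```text
clock: 3.55
tool_pos: [0.4847, -0.2727, 0.0184]
eef_rot: [0.06, 0.998, -0.0, 0.0]
contact_force: [-1.5, -0.8, 5.8]
opening: 0.572
```

```bash
python3 - <<'E'
from plant import r
from h import *
s=r.get_state(); st(s)
E
```

```text
t 3.55 pos [ 0.4847 -0.2727  0.0184] yaw 3.022 zt [ 0.001 -0.001 -1.   ] q [ 0.78  1.03 -0.61  1.89  1.08  0.59  0.89] F [-1.53 -0.78  5.76] M [ 0.092  0.005 -0.026] op 5.04
```

Request:
carry_out(
  commands=[
    [[0,0,0,0,0,-1,4],[0,0,0,0,0,-3,4],[0,0,0,0,0,-6,4],[0,0,0,0,0,-10,4],[0,0,0,0,0,-12,4],[0,0,0,0,0,-12,4],[0,0,0,0,0,-12,4]],
  ],
)

```text
clock: 4.13
tool_pos: [0.4846, -0.2728, 0.1388]
eef_rot: [0.06, 0.998, -0.001, 0.001]
contact_force: [0.4, 0.5, -2.0]
opening: 0.567
```

```bash
python3 - <<'E'
from plant import r
from h import *
s=r.get_state(); st(s); print(rel(s,[.584,-.0885,.138],3.03))
d=r.snapshot("scene"); save(d,"s2",(160,80,480,320),2.4); save(r.snapshot("wrist"),"w2")
E
```

```text
t 4.13 pos [ 0.4846 -0.2728  0.1388] yaw 3.021 zt [ 0.002 -0.001 -1.   ] q [ 0.87  0.86 -0.77  1.86  0.84  0.79  1.08] F [ 0.4   0.46 -2.02] M [ 0.053 -0.167 -0.008] op 4.99
(array([-0.001,  0.002, -0.009]), array([-7.66, 19.49,  0.07]))
```

View pics/s2.png

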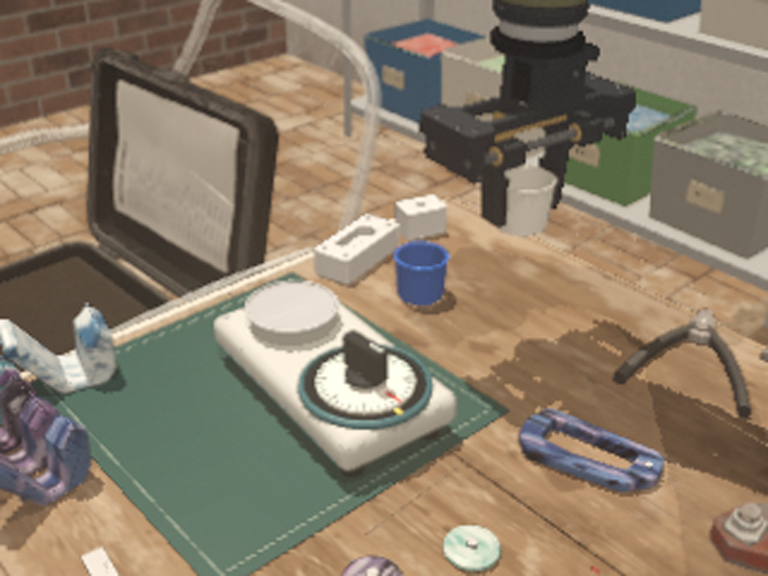

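View pics/w2.png

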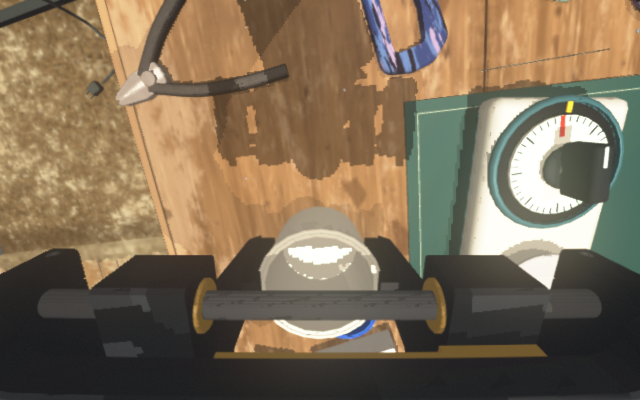

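The cup is held upright in both views. Next I'll carry it over the pan.

Request:
carry_out(
  commands=[
    [[0,0,0,-1.5,3.5,0,4],[0,0,0,-3,7,0,4],[0,0,0,-4.5,10.5,0,4],[0,0,0,-6,14,0,4],[0,0,0,-7,17.5,0,4],[0,0,0,-7.65,19.5,0,4],[0,0,0,-7.65,19.5,0,4],[0,0,0,-7.65,19.5,3,4],[0,0,0,-7.65,19.5,4,4],[0,0,0,-7.65,19.5,4,4]],
  ],
)

```text
clock: 5.07
tool_pos: [0.5802, -0.0895, 0.0938]
eef_rot: [0.06, 0.998, -0.001, -0.004]
contact_force: [-1.1, -0.0, -1.9]
opening: 0.569
```

```bash
python3 - <<'E'
from plant import r
from h import *
s=r.get_state(); st(s); print(rel(s,[.584,-.0885,.083],3.03))
d=r.snapshot("scene"); save(d,"s3",(220,140,380,280),4.2); save(r.snapshot("top"),"t3",(260,120,380,270),4)
E
```

```text
t 5.07 pos [ 0.5802 -0.0895  0.0938] yaw 3.021 zt [-0.009 -0.001 -1.   ] q [ 0.46  0.95 -0.71  1.77  0.86  0.77  0.75] F [-1.14 -0.03 -1.91] M [-0.006 -0.181  0.02 ] op 5.01
(array([-0.002, -0.008, -0.008]), array([-0.38,  0.14,  1.08]))
```

View pics/s3.png

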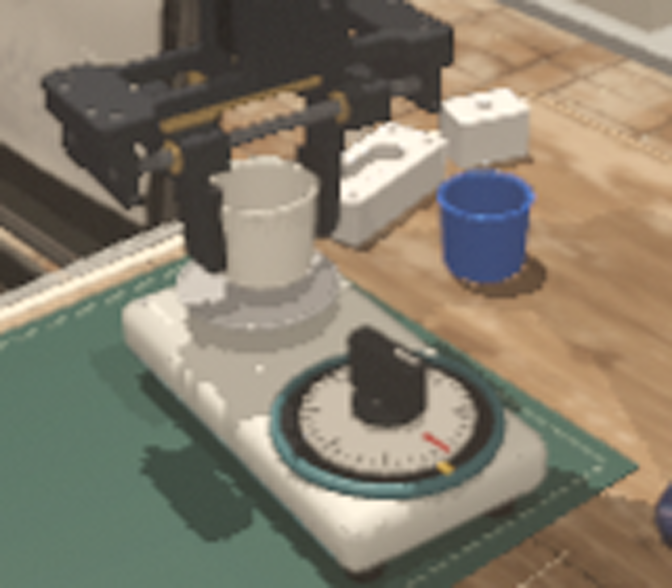

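View pics/t3.png

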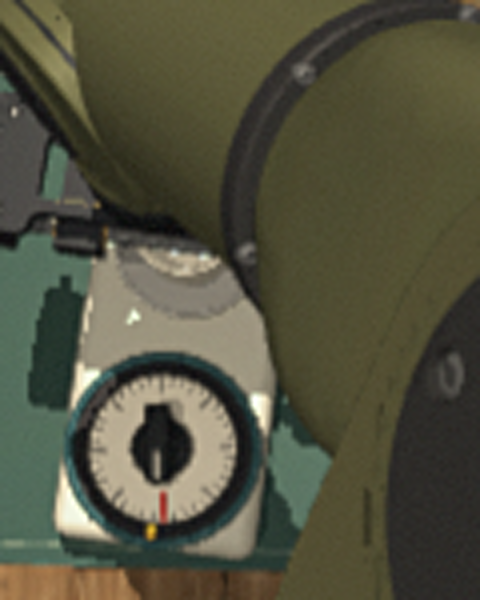

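Request:
carry_out(
  commands=[
    [[0,0,0,0,0,0.5,4],[0,0,0,0,0,1.0,4],[0,0,0,0,0,1.3,4],[0,0,0,0,0,1.6,4],[0,0,0,0,0,1.8,4],[0,0,0,0,0,2,4],[0,0,0,0,0,2,4],[0,0,0,0,0,2,4],[0,0,0,0,0,2,4]],
  ],
)

```text
clock: 5.92
tool_pos: [0.5837, -0.0881, 0.0779]
eef_rot: [0.06, 0.998, -0.0, 0.0]
contact_force: [0.7, -0.4, -0.9]
opening: 0.57
```

```bash
python3 - <<'E'
from plant import r
from h import *
s=r.get_state(); st(s); print(rel(s,[.584,-.0885,.076],3.03))
d=r.snapshot("scene"); save(d,"s4",(220,140,380,280),4.2)
E
```

```text
t 5.92 pos [ 0.5837 -0.0881  0.0779] yaw 3.022 zt [ 0. -0. -1.] q [ 0.45  0.97 -0.69  1.78  0.89  0.74  0.72] F [ 0.66 -0.38 -0.88] M [ 0.031 -0.104 -0.034] op 5.02
(array([-0.   ,  0.   , -0.008]), array([-0.03, -0.04,  0.19]))
```

View pics/s4.png

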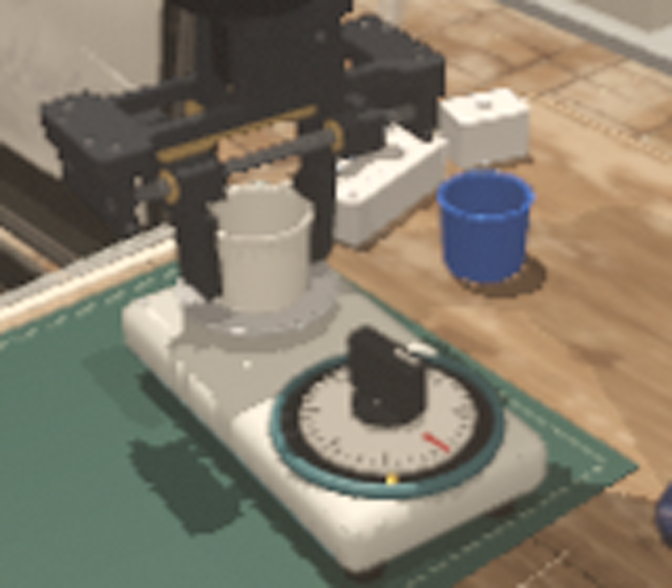

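The pointer has already swung, so the cup is bearing on the pan. I'll lower a little more, release and retreat upward.

Request:
carry_out(
  commands=[
    [[0,0,0,0,0,0.15,4.9],[0,0,0,0,0,0.15,5.2],[0,0,0,0,0,0.15,5.6],[0,0,0,0,0,0.15,6.2],[0,0,0,0,0,0.15,7.0],[0,0,0,0,0,0.15,7.6],[0,0,0,0,0,0.15,7.6],[0,0,0,0,0,0.15,7.6]],
  ],
)

```text
clock: 6.63
tool_pos: [0.5836, -0.088, 0.0762]
eef_rot: [0.06, 0.998, -0.0, 0.0]
contact_force: [0.1, 0.6, 0.2]
opening: 0.864
```

```bash
python3 - <<'E'
from plant import r
from h import *
s=r.get_state(); st(s)
d=r.snapshot("scene"); save(d,"s5",(220,140,380,280),4.2)
E
```

```text
t 6.63 pos [ 0.5836 -0.088   0.0762] yaw 3.022 zt [ 0. -0. -1.] q [ 0.45  0.97 -0.69  1.78  0.9   0.74  0.72] F [0.1  0.63 0.18] M [ 0.105 -0.111  0.064] op 7.62
```

View pics/s5.png

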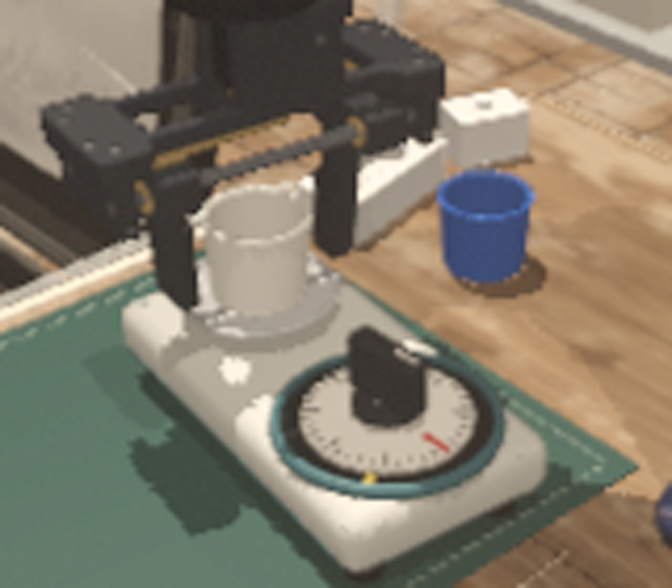

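Request:
carry_out(
  commands=[
    [[0,0,0,0,0,-2,7.6],[0,0,0,0,0,-5,7.6],[0,0,0,0,0,-9,7.6],[0,0,0,0,0,-13,7],[0,0,0,4,-0.5,-13,5],[0,0,0,8,-0.5,-13,4],[0,0,0,11.35,-0.2,-13,4],[0,0,0,11.35,-0.2,-13,4],[0,0,0,11.35,-0.2,-13,4],[0,0,0,11.35,-0.2,-13,4]],
  ],
)

```text
clock: 7.52
tool_pos: [0.4718, -0.0765, 0.2066]
eef_rot: [0.06, 0.998, -0.0, 0.001]
contact_force: [-0.5, -0.7, -0.4]
opening: 0.457
```

```bash
python3 - <<'E'
from plant import r
from h import *
import pickle
s=r.get_state(); st(s)
d=r.snapshot("wrist"); save(d,"w6"); e=r.snapshot("scene"); save(e,"s6",(220,140,380,280),4.2)
t=r.snapshot("top"); save(t,"t6",(260,150,420,270),4.5)
pickle.dump((s,d,e,t),open("s6.pkl","wb"))
E
```

```text
t 7.52 pos [ 0.4718 -0.0765  0.2066] yaw 3.022 zt [ 0.002 -0.    -1.   ] q [ 0.58  0.68 -0.83  2.02  0.74  0.76  0.74] F [-0.54 -0.67 -0.43] M [ 0.034 -0.195  0.043] op 4.02
```

View pics/w6.png

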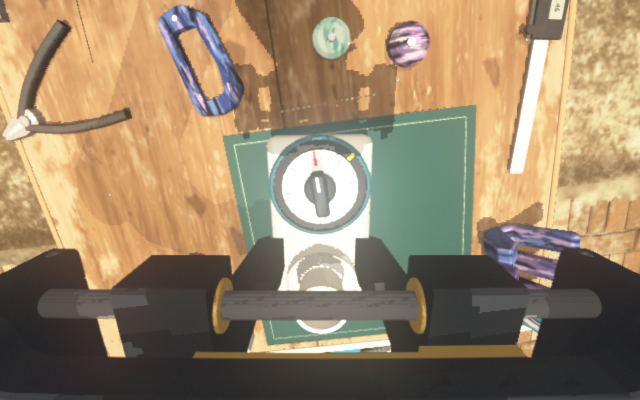

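View pics/s6.png

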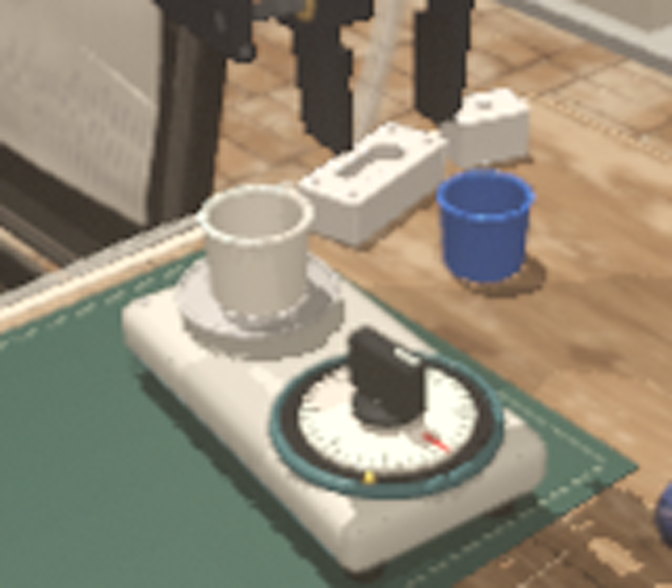

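View pics/t6.png

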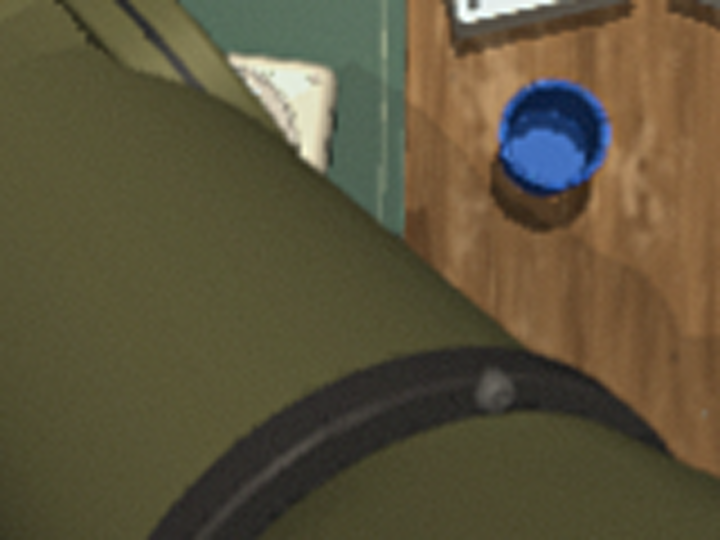

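The cup stands upright on the pan, and the wrist view shows the red mark at (315,160) and the yellow pointer at (352,156). Now I'll zoom in on the wrist view to measure.

```bash
cat > dial.py <<'E'
import pickle,sys
from h import *
def circ(P):
    A=np.c_[2*P[:,:2],np.ones(len(P))]; c=np.linalg.lstsq(A,(P[:,:2]**2).sum(1),rcond=None)[0]
    return c[:2],np.sqrt(c[2]+c[0]**2+c[1]**2)
def blob(c,lo,hi,box):
    hs=cv2.cvtColor(c["pixels"],cv2.COLOR_RGB2HSV); m=cv2.inRange(hs,lo,hi)[box[1]:box[3],box[0]:box[2]]
    w=np.argwhere(m)[:,::-1]+[box[0],box[1]]; return w
def teal(c,box):
    hs=cv2.cvtColor(c["pixels"],cv2.COLOR_RGB2HSV); return cv2.inRange(hs,(85,60,40),(105,255,200))[box[1]:box[3],box[0]:box[2]]
E
python3 - <<'E'
from dial import *
s,d,e,t=pickle.load(open("s6.pkl","rb"))
save(d,"w6z",(255,120,385,250),4.6)
box=(260,130,380,240)
for n,lo,hi in (("red",(0,110,110),(9,255,255)),("yel",(22,110,120),(35,255,255))):
    w=blob(d,lo,hi,box); print(n,len(w),w.min(0),w.max(0),w.mean(0), plane(d,w.mean(0),.052))
E
```

```text
red 12 [314 158] [316 164] [314.83333333 161.16666667] [[ 0.44209625 -0.07681389  0.052     ]]
yel 26 [347 153] [353 159] [350.26923077 156.26923077] [[ 0.44143709 -0.03981943  0.052     ]]
```

View pics/w6z.png

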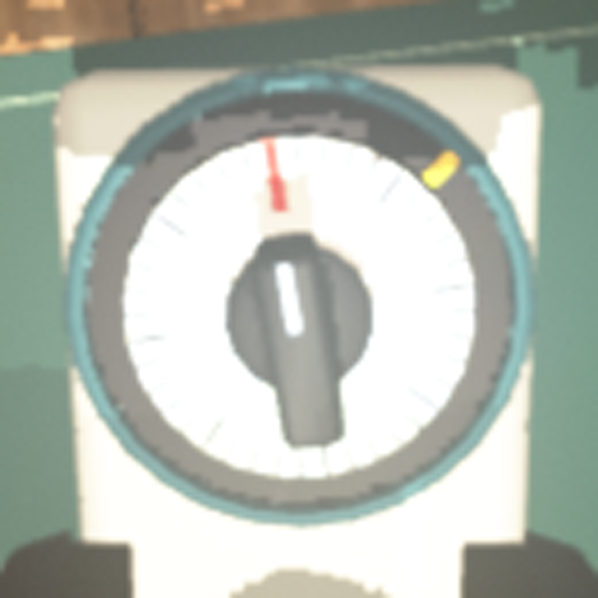

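```bash
python3 - <<'E'
from dial import *
s,d,e,t=pickle.load(open("s6.pkl","rb"))
Z=lambda p: np.array(p,float)/4.6+[255,120]-0.4
c,rad=circ(plane(d,Z([(123,310),(475,310),(300,480),(150,220),(440,205),(165,418),(430,415),(300,134)]),.052)); print("card",c,rad)
c2,r2=circ(plane(d,Z([(68,310),(532,300),(300,523),(300,68),(135,145),(465,140),(130,465),(470,460)]),.052)); print("teal",c2,r2)
c3,_=circ(plane(d,Z([(228,315),(372,315),(245,270),(355,270),(250,365),(345,375)]),.056)); print("skirt",c3,_)
P=plane(d,Z([(268,138),(279,210),(430,183),(452,155)]),.052); print(P)
a=lambda p,c: np.arctan2(p[1]-c[1],p[0]-c[0])
for cc in (c,c2): print("ang red",a(P[0],cc),a(P[1],cc),"yel",a(P[2],cc),a(P[3],cc))
for zt in (.086,.092):
    B=plane(d,Z([(260,255),(315,252),(342,437),(290,446)]),zt); ax=(B[0]+B[1]-B[2]-B[3])[:2]; print("bar",zt,np.round(B.mean(0),4),"dir",np.arctan2(ax[1],ax[0]),np.linalg.norm(ax)/2,np.linalg.norm(B[0]-B[1]))
E
```

```text
card [ 0.47080788 -0.07536501] 0.04070618606361079
teal [ 0.47050815 -0.07504687] 0.05415492819912807
skirt [ 0.47097062 -0.07489362] 0.016628518875974267
[[ 0.43005142 -0.07735237  0.052     ]
 [ 0.44638142 -0.07690833  0.052     ]
 [ 0.44437305 -0.04236248  0.052     ]
 [ 0.43871031 -0.03689353  0.052     ]]
ang red -3.092869494994502 -3.0784941349870825 yel 2.2461432411538595 2.2661173040541525
ang red -3.0846674870510054 -3.064591652754272 yel 2.2453058248008717 2.265587050847815
bar 0.086 [ 0.4703 -0.0747  0.086 ] dir -3.115210814545331 0.04069716416074224 0.011140927836148916
bar 0.092 [ 0.4686 -0.0745  0.092 ] dir -3.115210814545331 0.03975283334724993 0.010882415439437057
```

```bash
python3 - <<'E'
from plant import r
from h import *
s=r.get_state(); st(s); print(rel(s,[.4706,-.0755,.103],3.17))
E
```

```text
t 7.67 pos [ 0.4723 -0.0764  0.2063] yaw 3.021 zt [ 0.002  0.001 -1.   ] q [ 0.58  0.68 -0.83  2.02  0.74  0.77  0.74] F [-0.29  0.18  0.16] M [ 0.035 -0.116  0.04 ] op 4.03
(array([ 0.001,  0.002, -0.149]), array([ 0.19,  0.06, 10.33]))
```

Request:
carry_out(
  commands=[
    [[0,0,-0.12,0.1,0.1,3,4],[0,0,-0.15,0.1,0.1,6,4],[0,0,-0.15,0.1,0.1,8,4],[0,0,-0.15,0.1,0.1,10,4],[0,0,-0.15,0.1,0.1,10.3,4],[0,0,-0.15,0.1,0.1,10.3,4],[0,0,-0.15,0.1,0.1,10.3,3],[0,0,-0.15,0.1,0.1,10.3,2.5],[0,0,-0.15,0.1,0.1,10.3,2.5],[0,0,-0.15,0.1,0.1,10.3,2.5]],
  ],
)

```text
clock: 8.5
tool_pos: [0.4704, -0.0754, 0.1041]
eef_rot: [-0.015, 1.0, -0.0, 0.001]
contact_force: [-0.9, -0.3, 0.4]
opening: 0.288
```

```bash
python3 - <<'E'
from plant import r
from h import *
s=r.get_state(); st(s); print(rel(s,[.4706,-.0755,.103],3.17))
d=r.snapshot("wrist"); save(d,"w7",(220,100,420,300),3)
e=r.snapshot("scene"); save(e,"s7",(220,140,380,280),4.2)
E
```

```text
t 8.5 pos [ 0.4704 -0.0754  0.1041] yaw -3.112 zt [ 0.002 -0.    -1.   ] q [ 0.47  0.84 -0.68  2.11  1.04  0.57  0.62] F [-0.93 -0.33  0.36] M [ 0.067 -0.166  0.026] op 2.54
(array([-0.   ,  0.002,  0.001]), array([-0.02, -0.01,  0.11]))
```

View pics/w7.png

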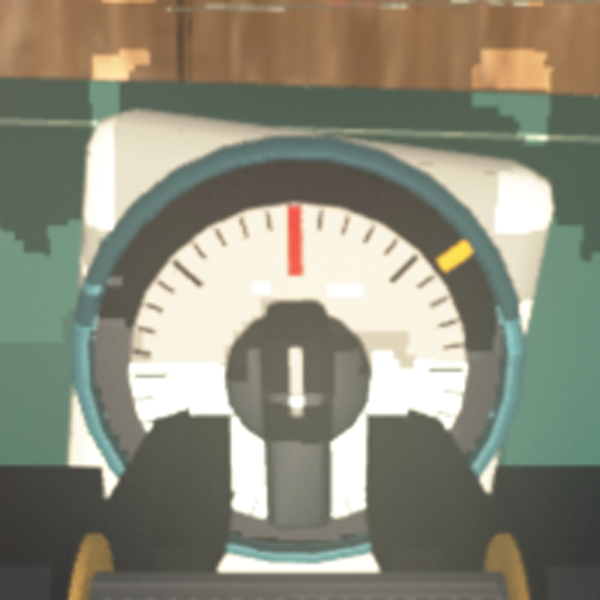

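View pics/s7.png

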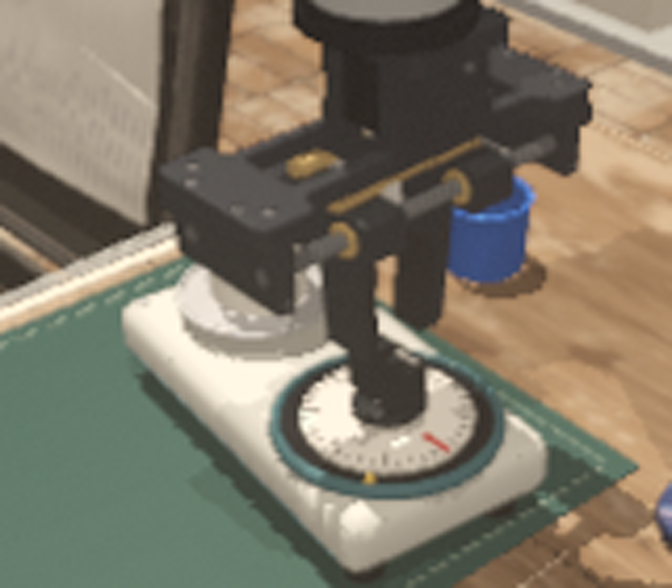

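The wrist view shows the bar (x 270–328) centred between the fingertips (230 and 368) and aligned with the tool. I'll descend onto the skirt.

Request:
carry_out(
  commands=[
    [[0,0,0,0,0,1,2.4],[0,0,0,0,0,2,2.4],[0,0,0,0,0,3,2.4],[0,0,0,0,0,3.3,2.4],[0,0,0,0,0,3.5,2.4],[0,0,0,0,0,3.5,2.4],[0,0,0,0,0,3.5,2.4]],
  ],
)

```text
clock: 9.18
tool_pos: [0.4701, -0.0752, 0.0686]
eef_rot: [-0.015, 1.0, 0.0, 0.0]
contact_force: [-0.2, 1.0, -0.4]
opening: 0.272
```

```bash
python3 - <<'E'
from plant import r
from dial import *
s=r.get_state(); st(s); 
d=r.snapshot("wrist"); save(d,"w8",(220,60,420,260),3); pickle.dump((s,d),open("s8.pkl","wb"))
E
```

```text
t 9.18 pos [ 0.4701 -0.0752  0.0686] yaw -3.111 zt [ 0.001  0.    -1.   ] q [ 0.43  0.89 -0.61  2.12  1.15  0.51  0.52] F [-0.21  1.02 -0.36] M [ 0.051 -0.159 -0.004] op 2.4
```

View pics/w8.png

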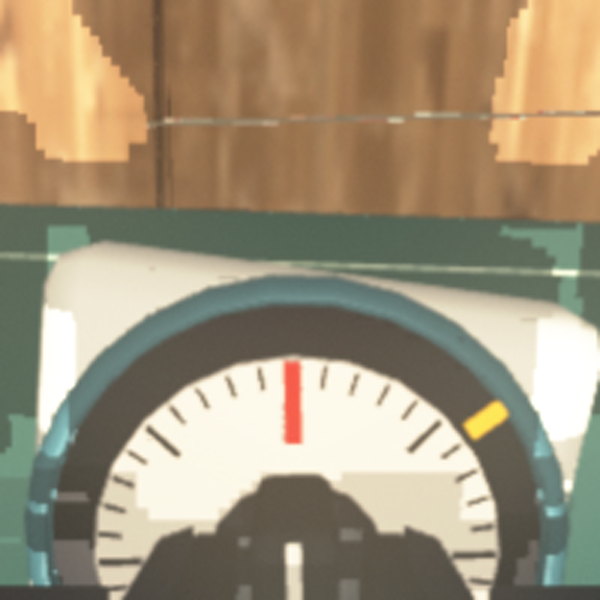

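Request:
carry_out(
  commands=[
    [[0,0,0,0,0,0.1,2.4],[0,0,0,0,0,0.2,2.4],[0,0,0,0,0,0.3,2.4],[0,0,0,0,0,0.3,2.4],[0,0,0,0,0,0.3,2.4]],
  ],
)

```text
clock: 9.65
tool_pos: [0.4702, -0.0753, 0.0654]
eef_rot: [-0.015, 1.0, -0.0, 0.0]
contact_force: [1.4, 0.6, 3.0]
opening: 0.269
```

```bash
python3 - <<'E'
from plant import r
from dial import *
s=r.get_state(); st(s)
_,d=pickle.load(open("s8.pkl","rb"))
Z=lambda p: np.array(p,float)/3+[220,60]-0.33
P=plane(d,Z([(292,360),(292,440),(470,430),(503,408)]),.052); print(P)
c4=circ(plane(d,Z([(97,530),(497,530),(150,420),(430,400),(200,380),(380,372),(292,357)]),.052)); print(c4)
for c in ((.4706,-.0755),c4[0]): print(np.arctan2(P[:,1]-c[1],P[:,0]-c[0])%(2*np.pi), np.hypot(P[:,1]-c[1],P[:,0]-c[0]))
E
```

```text
t 9.65 pos [ 0.4702 -0.0753  0.0654] yaw -3.111 zt [ 0.001 -0.    -1.   ] q [ 0.42  0.9  -0.6   2.13  1.17  0.5   0.51] F [1.39 0.55 2.99] M [-0.006 -0.246 -0.003] op 2.37
[[ 0.43065731 -0.07725938  0.052     ]
 [ 0.44627785 -0.07681631  0.052     ]
 [ 0.44324737 -0.04287246  0.052     ]
 [ 0.43870746 -0.03698586  0.052     ]]
(array([ 0.469861  , -0.07489451]), np.float64(0.03991130235506357))
[3.1856117  3.19565966 2.26847595 2.26242234] [0.03998142 0.02435774 0.04257608 0.05000473]
[3.20184217 3.22290331 2.26421711 2.25869261] [0.03927496 0.02366133 0.04163769 0.04906739]
```

Request:
carry_out(
  commands=[
    [[0,0,0,0,0,0.03,2.0],[0,0,0,0,0,0.06,1.7],[0,0,0,0,0,0.06,1.3],[0,0,0,0,0,0.06,1.2],[0,0,0,0,0,0.06,1.2]],
  ],
  force=5,
)

```text
clock: 10.07
tool_pos: [0.4701, -0.0756, 0.065]
eef_rot: [-0.015, 1.0, -0.0, 0.0]
contact_force: [0.3, -0.5, 6.1]
opening: 0.162
```

```bash
python3 - <<'E'
from plant import r
from dial import *
s=r.get_state(); st(s)
d=r.snapshot("wrist"); save(d,"w9",(220,60,420,260),3)
E
```

```text
t 10.07 pos [ 0.4701 -0.0756  0.065 ] yaw -3.111 zt [ 0.001 -0.001 -1.   ] q [ 0.42  0.9  -0.6   2.13  1.17  0.5   0.5 ] F [ 0.32 -0.47  6.12] M [-0.086 -0.164  0.008] op 1.43
```

View pics/w9.png

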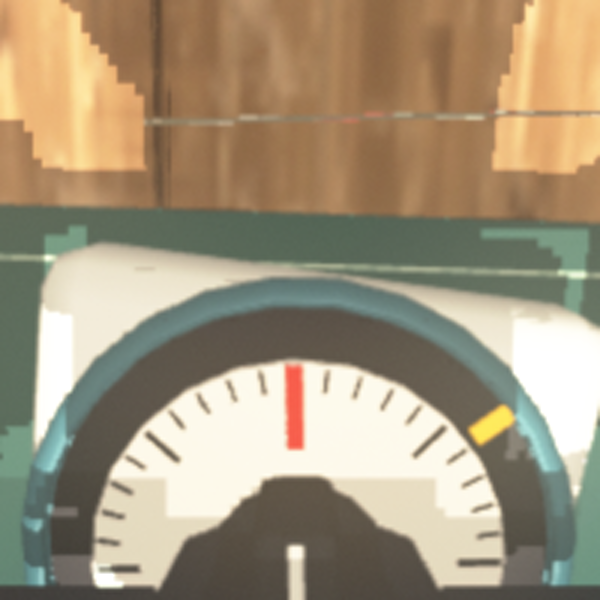

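Gripped at 14.3 mm, with little side force and no visible shift. I'll tighten the grip and bear down.

Request:
carry_out(
  commands=[
    [[0,0,0,0,0,0.0,1.0],[0,0,0,0,0,0.04,1.0],[0,0,0,0,0,0.08,1.0],[0,0,0,0,0,0.08,1.0],[0,0,0,0,0,0.08,1.0],[0,0,0,0,0,0.08,1.0]],
  ],
  force=45,
)

```text
clock: 10.62
tool_pos: [0.4701, -0.0755, 0.0644]
eef_rot: [-0.016, 1.0, -0.0, 0.001]
contact_force: [-0.9, -0.2, 9.0]
opening: 0.157
```

```bash
python3 - <<'E'
from plant import r
from dial import *
s=r.get_state(); st(s)
E
```

```text
t 10.62 pos [ 0.4701 -0.0755  0.0644] yaw -3.11 zt [ 0.001 -0.001 -1.   ] q [ 0.42  0.9  -0.6   2.13  1.17  0.5   0.5 ] F [-0.88 -0.17  8.95] M [-0.132 -0.014  0.14 ] op 1.38
```

Request:
carry_out(
  commands=[
    [[0,0,0,0,0,0.05,1.0],[0,0,0,0,0,0.1,1.0],[0,0,0,0,0,0.14,1.0],[0,0,0,0,0,0.14,1.0],[0,0,0,0,0,0.14,1.0],[0,0,0,0,0,0.14,1.0]],
  ],
)

```text
clock: 11.12
tool_pos: [0.4701, -0.0755, 0.0635]
eef_rot: [-0.016, 1.0, -0.001, 0.001]
contact_force: [-1.3, -0.9, 15.2]
opening: 0.155
```

```bash
python3 - <<'E'
from plant import r
from dial import *
s=r.get_state(); st(s)
d=r.snapshot("wrist"); save(d,"w10",(220,60,420,260),3)
s=r.get_state(); st(s)
E
```

```text
t 11.12 pos [ 0.4701 -0.0755  0.0635] yaw -3.11 zt [ 0.002 -0.001 -1.   ] q [ 0.42  0.9  -0.59  2.13  1.18  0.5   0.5 ] F [-1.27 -0.94 15.25] M [-0.195  0.19   0.211] op 1.36
t 11.17 pos [ 0.4701 -0.0755  0.0635] yaw -3.11 zt [ 0.002 -0.001 -1.   ] q [ 0.42  0.9  -0.59  2.13  1.18  0.5   0.5 ] F [-1.38 -1.18 14.31] M [-0.171  0.181  0.186] op 1.35
```

Request:
carry_out(
  commands=[
    [[0,0,0.04,0,0,0,1.0],[0,0,0.08,0,0,0,1.0],[0,0,0.12,0,0,0,1.0],[0,0,0.16,0,0,0,1.0],[0,0,0.2,0,0,0,1.0]],
  ],
)

```text
clock: 11.58
tool_pos: [0.4701, -0.0756, 0.0635]
eef_rot: [0.085, 0.996, -0.001, 0.001]
contact_force: [-1.9, -1.2, 14.7]
opening: 0.156
```

```bash
python3 - <<'E'
from plant import r
from dial import *
s=r.get_state(); st(s)
d=r.snapshot("wrist"); save(d,"w11",(220,60,420,260),3)
E
```

```text
t 11.58 pos [ 0.4701 -0.0756  0.0635] yaw 2.972 zt [ 0.002 -0.002 -1.   ] q [ 0.4   0.89 -0.55  2.13  1.15  0.46  0.32] F [-1.91 -1.21 14.69] M [-0.241  0.156  0.543] op 1.37
```

View pics/w11.png

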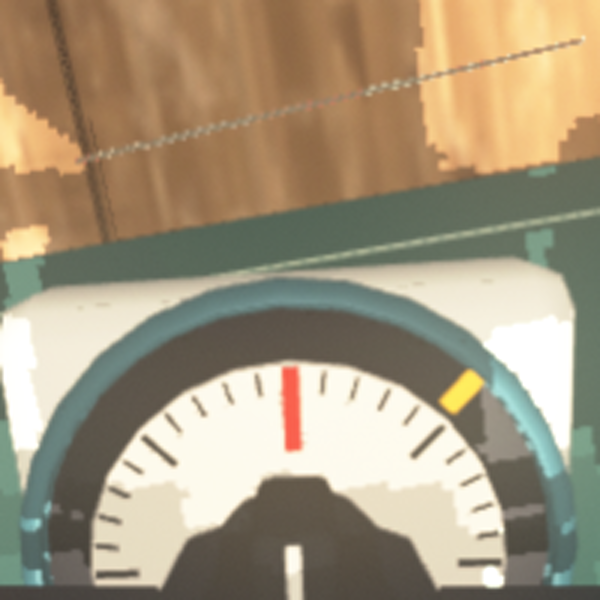

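The dial turns (moment about 0.54 N m) and the scale holds still relative to the mat edge. I'll carry on turning.

Request:
carry_out(
  commands=[
    [[0,0,0.05,0,0,0,1.0],[0,0,0.1,0,0,0,1.0],[0,0,0.15,0,0,0,1.0],[0,0,0.2,0,0,0,1.0],[0,0,0.25,0,0,0,1.0],[0,0,0.3,0,0,0,1.0]],
  ],
)

```text
clock: 12.13
tool_pos: [0.4701, -0.0756, 0.0635]
eef_rot: [0.233, 0.973, -0.001, 0.001]
contact_force: [-0.9, -1.8, 15.4]
opening: 0.154
```

```bash
python3 - <<'E'
from plant import r
from dial import *
s=r.get_state(); st(s)
d=r.snapshot("wrist"); save(d,"w12",(220,60,420,260),3)
E
```

```text
t 12.13 pos [ 0.4701 -0.0756  0.0635] yaw 2.672 zt [ 0.002 -0.002 -1.   ] q [ 0.36  0.88 -0.48  2.13  1.11  0.41  0.06] F [-0.92 -1.83 15.37] M [-0.258  0.137  0.532] op 1.36
```

View pics/w12.png

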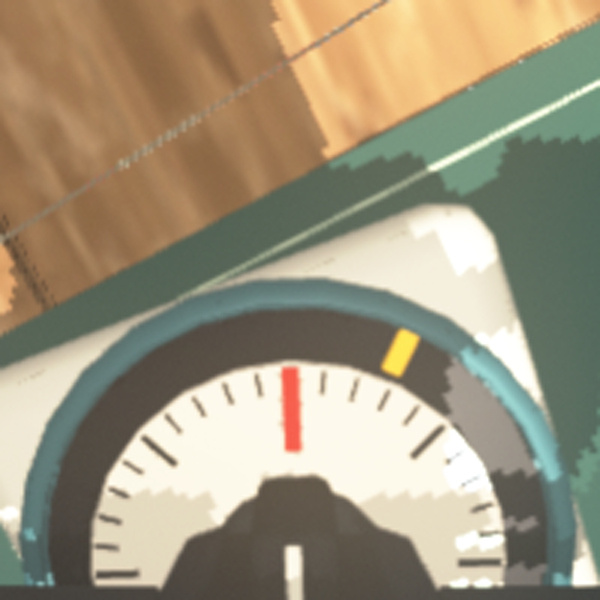

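Request:
carry_out(
  commands=[
    [[0,0,0.05,0,0,0,1.0],[0,0,0.1,0,0,0,1.0],[0,0,0.15,0,0,0,1.0],[0,0,0.2,0,0,0,1.0],[0,0,0.25,0,0,0,1.0],[0,0,0.3,0,0,0,1.0],[0,0,0.34,0,0,0,1.0],[0,0,0.36,0,0,0,1.0],[0,0,0.36,0,0,0,1.0]],
  ],
)

```text
clock: 12.93
tool_pos: [0.4701, -0.0757, 0.0636]
eef_rot: [0.403, 0.915, -0.001, 0.001]
contact_force: [-1.3, -1.8, 14.2]
opening: 0.156
```

```bash
cat > ang.py <<'E'
from plant import r
from dial import *
import sys
s=r.get_state(); st(s)
d=r.snapshot("wrist"); save(d,sys.argv[1],(220,60,420,260),3)
c=s["tool_pos"][:2]; box=(225,140,400,225); out={}
for n,lo,hi in (("red",(0,110,110),(9,255,255)),("yel",(20,100,120),(35,255,255))):
    w=blob(d,lo,hi,box); p=plane(d,w.mean(0),.0515)[0]; out[n]=np.arctan2(p[1]-c[1],p[0]-c[0])%(2*np.pi); print(n,len(w),w.mean(0),np.hypot(*(p[:2]-c)),out[n])
print("remaining",out["red"]-out["yel"])
E
python3 ang.py w13
```

```text
t 12.93 pos [ 0.4701 -0.0757  0.0636] yaw 2.313 zt [ 0.002 -0.002 -1.   ] q [ 0.3   0.86 -0.4   2.13  1.03  0.35 -0.22] F [-1.33 -1.81 14.23] M [-0.296  0.195  0.407] op 1.38
red 149 [316.75167785 195.58389262] 0.03206299763038242 2.3258062449217736
yel 119 [324.18487395 170.00840336] 0.04644425781666725 2.235176309804695
remaining 0.09062993511707873
```

View pics/w13.png

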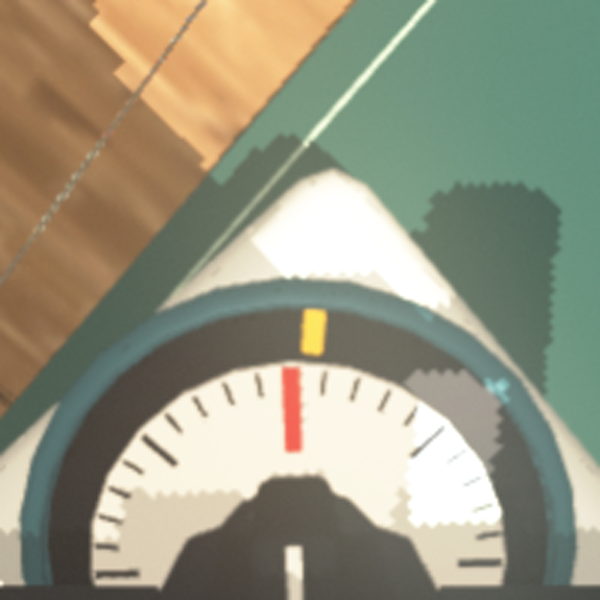

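Request:
carry_out(
  commands=[
    [[0,0,0.03,0,0,0,1.0],[0,0,0.06,0,0,0,1.0],[0,0,0.085,0,0,0,1.0],[0,0,0.085,0,0,0,1.0],[0,0,0.085,0,0,0,1.0]],
  ],
)

```text
clock: 13.4
tool_pos: [0.47, -0.0757, 0.0635]
eef_rot: [0.441, 0.898, -0.0, 0.001]
contact_force: [-1.5, -1.4, 14.7]
opening: 0.156
```

```bash
python3 ang.py w14
```

```text
t 13.4 pos [ 0.47   -0.0757  0.0635] yaw 2.229 zt [ 0.001 -0.002 -1.   ] q [ 0.29  0.86 -0.37  2.13  1.01  0.33 -0.29] F [-1.52 -1.37 14.73] M [-0.294  0.157  0.427] op 1.38
red 152 [316.88157895 196.01973684] 0.03185588259650424 2.238735880021395
yel 125 [317.096 170.424] 0.04611951654473508 2.232509307089657
remaining 0.006226572931737895
```

View pics/w14.png

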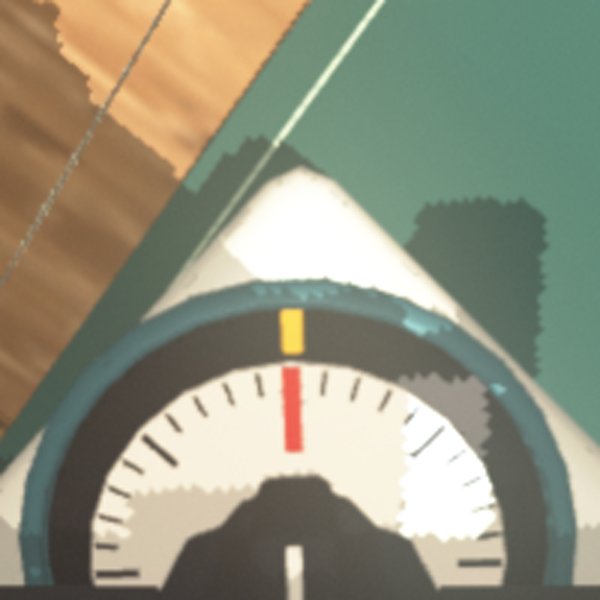

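Request:
carry_out(
  commands=[
    [[0,0,0.008,0,0,0,1.0],[0,0,0.008,0,0,0,1.0],[0,0,0.008,0,0,0,1.0]],
  ],
)

```text
clock: 13.7
tool_pos: [0.47, -0.0757, 0.0635]
eef_rot: [0.444, 0.896, -0.0, 0.001]
contact_force: [-1.9, -0.6, 15.1]
opening: 0.156
```

```bash
python3 ang.py w15
```

```text
t 13.7 pos [ 0.47   -0.0757  0.0635] yaw 2.221 zt [ 0.001 -0.002 -1.   ] q [ 0.29  0.86 -0.37  2.13  1.01  0.33 -0.29] F [-1.87 -0.59 15.14] M [-0.275  0.197  0.488] op 1.38
red 154 [316.76623377 195.81818182] 0.03197366245895832 2.2326945324160175
yel 120 [316.4   169.925] 0.04639487681701968 2.2325996570766318
remaining 9.487533938568049e-05
```

Request:
carry_out(
  commands=[
    [[0,0,-0.008,0,0,0,1.0],[0,0,-0.008,0,0,0,1.0],[0,0,-0.008,0,0,0,1.0]],
  ],
)

```text
clock: 14.0
tool_pos: [0.4701, -0.0757, 0.0635]
eef_rot: [0.441, 0.898, -0.0, 0.001]
contact_force: [-1.5, -0.6, 16.0]
opening: 0.15
```

```bash
python3 ang.py w16
```

```text
t 14.0 pos [ 0.4701 -0.0757  0.0635] yaw 2.228 zt [ 0.001 -0.001 -1.   ] q [ 0.29  0.86 -0.37  2.13  1.01  0.33 -0.29] F [-1.54 -0.62 16.03] M [-0.321  0.196  0.289] op 1.32
red 152 [317.26973684 196.91447368] 0.03133649726084943 2.232220876366427
yel 120 [317.05833333 170.19166667] 0.04623986892979098 2.232877585132727
remaining -0.0006567087663000848
```

Request:
carry_out(
  commands=[
    [[0,0,-0.01,0,0,0,1.0],[0,0,-0.01,0,0,0,1.0],[0,0,-0.01,0,0,0,1.0]],
  ],
)

```text
clock: 14.3
tool_pos: [0.47, -0.0757, 0.0635]
eef_rot: [0.437, 0.9, -0.0, 0.001]
contact_force: [-1.7, -1.1, 15.5]
opening: 0.155
```

```bash
python3 ang.py w17
```

```text
t 14.3 pos [ 0.47   -0.0757  0.0635] yaw 2.237 zt [ 0.001 -0.001 -1.   ] q [ 0.29  0.86 -0.38  2.13  1.01  0.34 -0.28] F [-1.73 -1.09 15.49] M [-0.239  0.197  0.148] op 1.37
red 152 [317.72368421 195.67763158] 0.032041290713399645 2.2322557124358453
yel 113 [317.73451327 169.94690265] 0.04636911464294952 2.233386013080876
remaining -0.001130300645030502
```

The torque is mostly unloaded and the dial held its place. I'll release and lift.

Request:
carry_out(
  commands=[
    [[0,0,0,0,0,0,1.5],[0,0,0,0,0,-0.05,1.7],[0,0,0,0,0,-0.15,1.9],[0,0,0,0,0,-0.3,2.2],[0,0,0,0,0,-0.6,2.4],[0,0,0,0,0,-1,2.4],[0,0,0,0,0,-2,2.4],[0,0,0,0,0,-4,2.4],[0,0,0,0,0,-7,2.4],[0,0,0,0,0,-11,2.4]],
  ],
)

```text
clock: 15.18
tool_pos: [0.4675, -0.0755, 0.172]
eef_rot: [0.437, 0.9, -0.001, -0.003]
contact_force: [2.0, -0.3, 0.1]
opening: 0.272
```

```bash
python3 - <<'E'
from plant import r
from dial import *
s=r.get_state(); st(s)
d=r.snapshot("wrist"); save(d,"w18"); e=r.snapshot("scene"); save(e,"s18",(220,140,380,280),4.2)
E
```

```text
t 15.18 pos [ 0.4675 -0.0755  0.172 ] yaw 2.237 zt [-0.006  0.001 -1.   ] q [ 0.47  0.69 -0.65  2.07  0.72  0.63 -0.02] F [ 2.03 -0.26  0.09] M [-0.069 -0.194  0.007] op 2.39
```

View pics/w18.png

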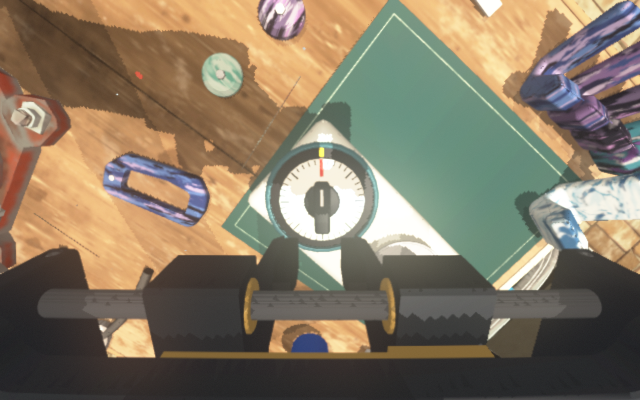

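View pics/s18.png

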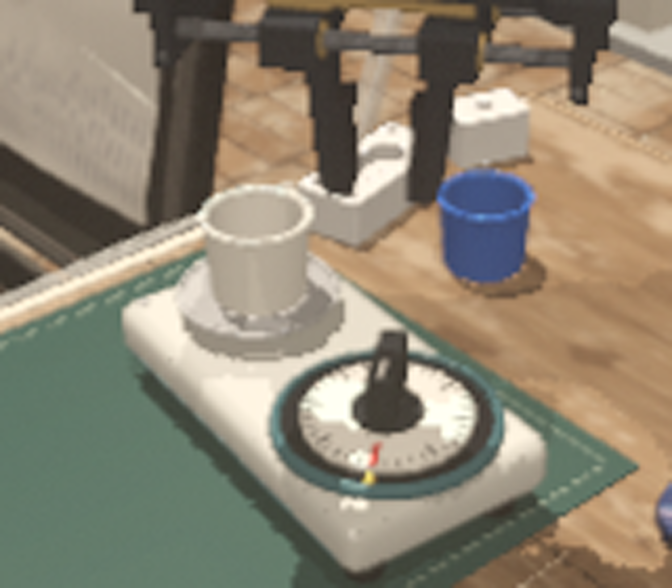

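Red and yellow line up in both views, the cup is standing, and the scale hasn't visibly moved. I'll settle the arm and do a last numeric check.

Request:
carry_out(
  commands=[
    [[0,0,0,0,0,-3,2.4],[0,0,0,0,0,-3,2.4],[0,0,0,0,0,-3,2.4],[0,0,0,0,0,-3,2.4],[0,0,0,0,0,-3,2.4]],
  ],
)

```text
clock: 15.7
tool_pos: [0.4689, -0.0756, 0.2013]
eef_rot: [0.437, 0.899, -0.001, -0.001]
contact_force: [-0.0, -0.1, 0.2]
opening: 0.268
```

```bash
python3 - <<'E'
from plant import r
from dial import *
s=r.get_state(); st(s)
d=r.snapshot("wrist"); save(d,"w19",(260,130,390,260),4.6); e=r.snapshot("scene")
c=np.array([.4703,-.0755]); o={}
for n,lo,hi in (("red",(0,90,100),(9,255,255)),("yel",(20,90,120),(35,255,255))):
    w=blob(d,lo,hi,(280,130,370,190)); p=plane(d,w.mean(0),.052)[0]; print(n,len(w),w.mean(0),p,np.arctan2(p[1]-c[1],p[0]-c[0]))
_,_,e0,_=pickle.load(open("s6.pkl","rb"))
for b in ((245,195,275,260),(285,225,350,275),(250,190,310,235)):
    f=lambda q: np.float32(cv2.cvtColor(q["pixels"],cv2.COLOR_RGB2GRAY)[b[1]:b[3],b[0]:b[2]])
    print("image shift px",cv2.phaseCorrelate(f(e0),f(e)))
E
```

```text
t 15.7 pos [ 0.4689 -0.0756  0.2013] yaw 2.237 zt [-0.002 -0.    -1.   ] q [ 0.5   0.65 -0.7   2.04  0.66  0.69  0.04] F [-0.03 -0.11  0.18] M [ 0.005 -0.096 -0.012] op 2.36
red 39 [319.71794872 162.35897436] [ 0.45123003 -0.05112595  0.052     ] 2.2347058756725033
yel 48 [319.6875 147.25  ] [ 0.44178138 -0.03917153  0.052     ] 2.2363369650015223
image shift px ((0.08808658449037488, 0.04485203059199705), 0.9794962959157096)
image shift px ((-0.09971029916552254, 0.15867405061643325), 0.8614053172535366)
image shift px ((0.06779905555303856, 0.5194698517959679), 0.6611255158318413)
```

View pics/w19.png

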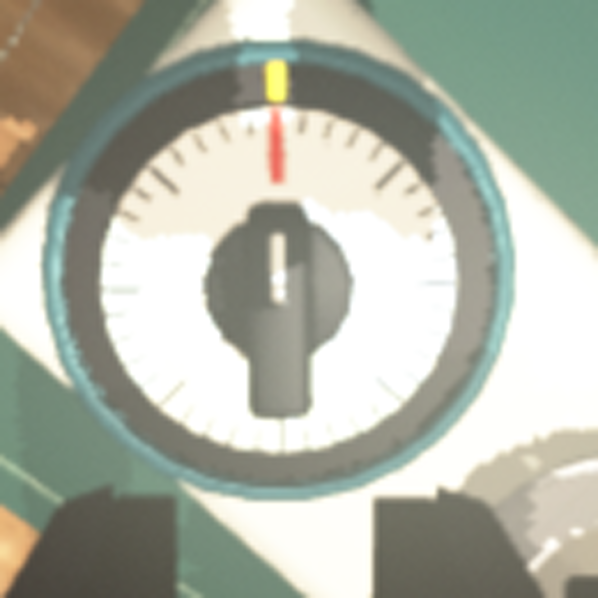

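The red mark and yellow pointer line up at column 277 of the zoomed view. The job is ready to hand in.

```bash
python3 -c "
from plant import r
print(r.finish_job())"
```

```text
the job is handed in; nothing more can be done
None
```

I stood the white cup upright on the pan and let go. I then gripped the knob's bar, pressed down with 14–16 N, and turned the dial about 0.94 rad clockwise until the zero mark met the pointer. Before letting go I eased off most of the twist, and the arm was well clear when I handed the job in at about 15.8 s.

- **Alignment:** the red mark and the yellow pointer are within about 0.002 rad of each other in the last wrist picture.
- **Cup:** it was standing upright on the pan in the last scene picture.
- **Scale position:** two of three image patches, before and after the turn, shifted less than 0.2 px. The third, over the pan and cup, read 0.5 px with a weaker match. I put that down to lighting and shadow from the arm, but did not confirm it.
- **Forces:** side force on the knob stayed at about 2 N in every reading. Readings come only at the end of each move, so a brief peak in between would not show.

No check failed. The first top and scene measurements of the dial axis disagreed by 4–5 mm, so I used the closer wrist views instead.

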